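# Set the outlet selector of the parts counter to yellow and start it

### The job

Push the orange tab of the round selector dial sideways with the fingertips, without pinching it, until it points at the middle of the yellow label; then press the green start button down and let it go. Do not press the button before the dial is set, and leave the loose parts around undisturbed.

Things in the scene. Friction and masses are not known exactly. Their poses are not given: they have to be found in the camera images.
- unit: blue selector unit with a white top, fixed to the bench, 300 x 300 mm, top 60 mm above the bench; spouts stick out 25 mm from its +x face. Origin under its centre, on the bench; z up. The dial's axis is vertical through the origin.
- dial (a joint): angle of the dial (rad), counterclockwise seen from above; 0: tab along the unit's +x axis. It turns stiffly (about 2 N at the tab), stays where it is left, and stops at -1.3 and 1.3. The labels are at -1.047, 0.349 and 1.047 (-60, 20, 60 deg); it starts between -0.6 and 0, pointing at no label.
- dial_axis (a point): centre of the aluminium dial's flat top face, on its axis, 80 mm above the bench. Dial radius 90 mm; a dark hub of radius 22 mm rises 6 mm above the top face.
- tab_top (a point): middle of the top of the orange tab, 72 mm from the dial's axis. The tab stands upright on the dial: 30 mm long radially, 16 mm thick across, 40 mm tall, so its top is 120 mm above the bench. The tab is pushed on its two broad faces.
- pointer (a point): point on the line from the dial's axis through the tab, 112 mm from the axis, 60 mm above the bench, turning with the dial: it is over a label's centre when the tab points at that label.
- label_yellow: flat round yellow label, 32 mm across, 2 mm thick, fixed on the unit's top 112 mm from the dial's axis at one of the dial angles -60, 20, 60 degrees; which one varies. Origin at the centre of its underside.
- label_red: the same, red, at another of these angles
- label_blue: the same, blue, at another of these angles
- start_button (a joint): travel of the green start button in m: 0 up, 0.006 fully down; it starts to give at 1.5 N and is fully down at 5 N, returns by itself.
- start_button_top (a point): middle of the top of the round green button, 36 mm across, 78 mm above the bench; it sticks out 6 mm above its black round housing (52 mm across), 85 mm along -x and 100 mm along +y from the unit's origin; pressed straight down.
- bushing: brass ring 40 mm across, 30 mm tall, standing on the unit's top; loose machined part, must stay where it stands; origin at the centre of its underside
- flange: flat steel ring 100 mm across, 14 mm tall; loose machined part, must stay where it stands; origin at the centre of its underside
- sleeve: steel tube 64 mm across, 60 mm tall; loose machined part, must stay where it stands; origin at the centre of its underside
- collet: dark steel collet 34 mm across, 62 mm tall; loose machined part, must stay where it stands; origin at the centre of its underside
- plug: brass plug 44 mm across, 40 mm tall; loose machined part, must stay where it stands; origin at the centre of its underside
- jar: jar 56 mm across, 75 mm tall; loose machined part, must stay where it stands; origin at the centre of its underside

How it is judged:
By the outcome, as a careful person would: the job done as asked, in the order asked, and still so for the second after the job is handed in, with the robot touching nothing.
It also fails if it takes over 45 s, if anything falls off the work surface, if the arm or the gripper's body presses on something with over 40 N, if the wrist force passes 120 N, or if a joint passes its speed limit or range.

### The arm

A 6-joint arm with a two-finger parallel gripper is mounted at the origin on the work surface. World frame = base frame: x ahead of the robot, y to its left, z up, the work surface at z = 0. Lengths are in m, angles in rad, forces in N, time in s.
With the tool pointing down it reaches from about 0.3 to 0.875 m from the base axis. Payload 6.4 kg.
Tool frame: the origin (TCP) lies at the very end of the fingers, on their centre line; the grasp point (between the pads) lies 19 mm behind it; z points along the fingers, y is the line along which they close (so a half turn about z gives the same grasp; the last joint's range is limited). The gripper opens to 85 mm and grips with 20 to 120 N. Pads are 22 mm wide; open, the fingers measure 114 mm over their backs; the gripper's body (76 mm by 85 mm) begins 54 mm behind the grasp point. The pads swing forward as they close: fully open they stand 13 mm farther back than shut.
Start: joints at [-1.41, 0.181, 1.607, -0, 1.354, -0.206], TCP at [0.206, -0.537, 0.231] pointing down, gripper open.
Joint ranges: [-2.99, 2.99], [-0.89, 2.07], [0.3, 2.58], [-1.14, 4.28], [0, 2.63], [-3.12, 3.12]. Speed limits (rad/s): [2.57, 2.57, 3.01, 3.14, 3.14, 3.14].

### API

Orientations are given as a unit quaternion [w, x, y, z].
In Python, from bench import ctrl, camera, calibration, order, outline_of gives the robot as it stands.
- The arm moves only by the tool move_arm, never from a script. Its argument "series" is a list that holds one entry, the list of rows, each a list of 5 numbers: the opening, from 0 (shut) to 1 (fully open), then the shift along the tool's x, y, z in mm, then the turn about the tool's z in rad. A call has exactly 10 rows; each row is the pose to reach, as a shift and turn from the pose commanded when the call began, along the tool's axes at that moment; what a row does not reach only later rows make up. A row lasts 1/12 s, in which the tool goes at most 41.7 mm and 7.16 degrees, less where a joint would pass 70% of its speed; a pose out of reach is approached as far as the arm can. A call with a gripper value outside its range is refused whole. The fingers move at their own pace and stop on an object; the grip force is fixed at half the most. Time passes only in rows, so rows that repeat a pose let the fingers close, or fill a call up. It gives the time, the measured TCP pose, the force, the opening and the grip force at its end, in the units of the state.
- ctrl.get_obs(): the state, without advancing time (a new reading comes with each control period).
- camera(name): name is "scene" or "top" or "wrist"; returns (picture, depth): 400x640x3 uint8, blue, green, red; 400x640 float32, m along the optical axis (not along the pixel's ray), 0 where there is no reading.
- calibration(name): a dict with "intrinsics" (3x3 intrinsics, pixels), "rvec" (rotation vector, rad) and "tvec" (3), from world to camera coordinates, as OpenCV has them. Camera axes: x right, y down, z forward; pixel columns grow to the right and rows downward; lengths in m; the calibration is good to about 2 mm. The wrist camera is an equidistant fisheye: a pixel r from the principal point sees the ray r / f radians off the axis. A picture is of the moment at which its call begins: read the wrist's pose just before it. calibration takes no time and is no camera call; for the wrist camera it gives the pose at the moment of the call.
- order.hand_in(): hands the job in; it is judged then, once.
Trained networks look in the newest picture that a camera, given by its name, has taken for a name from the list of things; names that differ only in an ending like _2 or _b are one class to them, and where a whole thing is asked for, a point or a joint stands for the part that bears it (a point fixed in the world has none). Each returns a list of dicts, best first, with "conf" (0 to 1); they miss things now and then, are a little off and sometimes report something else, mostly with a low value. They report only what shows in the picture. A call takes as long as a camera call.
- outline_of(target, camera): "region" (400x640 bool, what is visible of it) and "bbox" ([centre column, centre row, width, height] in pixels, round what is visible of it).
The state is a dict: "time_s": time; "q": joint angles; "dq": joint speeds; "joint_efforts": joint torques, N m; "eef_pos": TCP position; "eef_rot": TCP orientation; "wrist_force": force on the tool from outside, world axes, zero at the start; "torque": the same for the moment, N m; "opening": opening from 0.0 (shut) to 1.0 (fully open); "grasp_force": force on a finger pad.
Only numpy, scipy, OpenCV 4.12 (cv2) and the standard library are available. Lean on these libraries where they do the work, as an engineer would, in place of code of your own. Each camera call takes 0.05 s, during which the arm holds its last target. There are 200 camera calls.

## Working session

There is one attempt and no reset: what is moved stays moved. The work goes in short steps, Python scripts to look and compute and a tool call to move; the robot and the scene stay as the last step left them, time stands still between calls to the robot, and variables do not carry over. Pictures are saved under pics/ and viewed, at most 10 in all, crops included, and the job is handed in when it is done.

Besides the shell and the picture viewer there is one more tool, called after ">>>" as a command line: name --argument value ..., lists and objects as JSON in quotes. move_arm: Moves the arm, as the interface text tells. Its arguments: {"type":"object","properties":{"series":{"type":"array","items":{"type":"array","items":{"type":"array","items":{"type":"number"}}}}},"required":["series"]}

```bash
mkdir -p pics; cat > h.py <<'E'
import numpy as np, cv2
from bench import ctrl, camera, calibration, order, outline_of
def world(cam, px, z=None, depth=None):
    c=calibration(cam);K=np.array(c["intrinsics"]);R=cv2.Rodrigues(np.array(c["rvec"],float))[0];t=np.array(c["tvec"],float).ravel()
    px=np.atleast_2d(px).astype(float)
    r=np.c_[px,np.ones(len(px))]@np.linalg.inv(K).T
    if depth is not None: return (r*np.asarray(depth).reshape(-1,1)-t)@R
    o=-R.T@t; d=r@R
    return o+d*((z-o[2])/d[:,2])[:,None]
def cloud(cam,m,d):
    v,u=np.nonzero(m&(d>0)); return world(cam,np.c_[u,v],depth=d[v,u])
E
cat > a.py <<'E'
from h import *
o=ctrl.get_obs();print(o["eef_pos"],o["eef_rot"],o["time_s"])
p,d=camera("top");cv2.imwrite("pics/top.png",p)
for n in ["unit","dial","tab_top","label_yellow","label_red","label_blue","start_button","bushing","flange","sleeve","collet","plug","jar"]:
    r=outline_of(n,"top")
    for x in r[:1]:
        c=cloud("top",x["region"],d)
        print(n,round(x["conf"],2),np.round(x["bbox"]),np.round(np.median(c,0),4) if len(c) else None,np.round(c.min(0),3),np.round(c.max(0),3))
p,d=camera("scene");cv2.imwrite("pics/scene.png",p)
E
python3 a.py
```

```text
[ 0.20614637 -0.5361794   0.23037376] [-8.86640199e-04  9.83229501e-01  1.82370397e-01  2.49323922e-05] 0.0
unit 0.86 [291. 220. 193. 196.] [0.5672 0.0992 0.059 ] [ 0.377 -0.1   -0.006] [0.793 0.312 0.122]
dial 0.62 [288. 214.  90.  89.] [0.579  0.1033 0.0783] [0.492 0.016 0.056] [0.676 0.194 0.122]
tab_top 0.64 [292. 210.  91.  91.] [0.5779 0.1034 0.0782] [0.491 0.012 0.056] [0.676 0.198 0.122]
label_yellow 0.61 [259. 167.  14.  20.] [0.6699 0.1755 0.0602] [0.656 0.161 0.056] [0.685 0.19  0.065]
label_red 0.64 [294. 159.  10.  15.] [0.6932 0.1026 0.0602] [0.678 0.088 0.054] [0.709 0.119 0.065]
label_blue 0.59 [344. 206.  14.  15.] [ 0.5994 -0.0062  0.0601] [ 0.584 -0.022  0.055] [0.617 0.01  0.065]
start_button 0.66 [222. 224.  16.  16.] [0.5376 0.2272 0.0803] [0.522 0.212 0.077] [0.553 0.243 0.085]
bushing 0.61 [314. 279.  20.  20.] [0.445  0.0442 0.088 ] [0.425 0.025 0.056] [0.463 0.062 0.092]
flange 0.62 [190. 179.  47.  44.] [0.6459 0.3302 0.0119] [ 0.596  0.281 -0.006] [0.698 0.387 0.017]
sleeve 0.89 [209. 132.  34.  34.] [0.744  0.2973 0.0416] [ 0.712  0.265 -0.001] [0.774 0.328 0.062]
collet 0.81 [369. 309.  21.  15.] [ 0.4003 -0.0737  0.0323] [ 0.384 -0.093 -0.004] [ 0.418 -0.061  0.063]
plug 0.85 [385. 261.  18.  19.] [ 0.5053 -0.1035  0.0146] [ 0.488 -0.125  0.007] [ 0.527 -0.086  0.043]
jar 0.67 [411. 220.  27.  28.] [ 0.5882 -0.1443  0.0718] [ 0.565 -0.19  -0.006] [ 0.635 -0.121  0.077]
```

View pics/top.png

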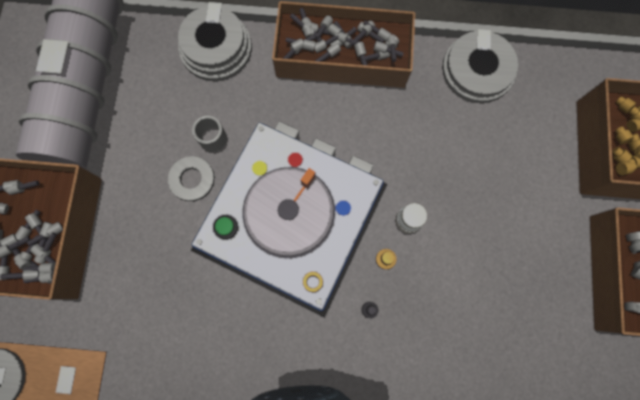

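View pics/scene.png

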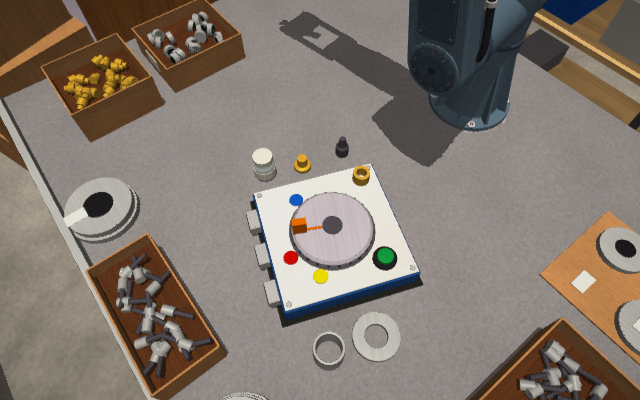

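The top view shows yellow (259,167) at +60°, red (294,159) at 20°, blue (344,207) at −60°, the tab at (308,177), and the green button at (224,226). I'll fit the unit frame next.

```bash
cat > b.py <<'E'
from h import *
p,d=camera("top")
h=cv2.cvtColor(p,cv2.COLOR_BGR2HSV).astype(int)
H,S,V=h[...,0],h[...,1],h[...,2]
def blob(m,near,z):
    n,l,s,c=cv2.connectedComponentsWithStats(m.astype(np.uint8))
    k=[i for i in range(1,n) if s[i,4]>15]; i=min(k,key=lambda i:np.hypot(*(c[i]-near)))
    return world("top",c[i],z)[0],l==i
sat=(S>120)&(V>60)
Y,_=blob(sat&(H>22)&(H<35),(259,167),.062);R,_=blob(sat&((H<6)|(H>172)),(294,159),.062);B,_=blob(sat&(H>100)&(H<130),(344,208),.062);G,_=blob(sat&(H>45)&(H<85),(224,226),.078)
a=np.radians([60,20,-60]);M=np.r_[.112*np.c_[np.cos(a),np.sin(a)],[[-.085,.1]]]
W=np.array([Y,R,B,G])[:,:2]
mc,wc=M.mean(0),W.mean(0);A=(M-mc).T@(W-wc);th=np.arctan2(A[0,1]-A[1,0],A[0,0]+A[1,1])
Rt=np.array([[np.cos(th),-np.sin(th)],[np.sin(th),np.cos(th)]]);c=wc-Rt@mc
print("W",W.round(4),"centre",c.round(4),"yaw",th,"resid mm",((W-(M@Rt.T+c))*1000).round(1))
_,m=blob(sat&(H>=6)&(H<20),(308,177),.12)
C=cloud("top",m,d);T=C[C[:,2]>.112]
t=np.median(T,0);rel=t[:2]-c
print("tab",t.round(4),len(T),"r",np.hypot(*rel),"world ang",np.arctan2(rel[1],rel[0]),"dial",np.arctan2(rel[1],rel[0])-th)
ya=np.arctan2(*(Y[:2]-c)[::-1]);print("yellow world ang",ya, th+np.pi/3)
print("tool x,y yaw:",cv2.Rodrigues(np.zeros(3))[0].shape)
from scipy.spatial.transform import Rotation as Ro
q=ctrl.get_obs()["eef_rot"];print(Ro.from_quat([q[1],q[2],q[3],q[0]]).as_matrix().round(3))
E
python3 b.py
```

```text
W [[ 0.6669  0.1735]
 [ 0.6912  0.1013]
 [ 0.5976 -0.0063]
 [ 0.5372  0.228 ]] centre [0.5799 0.1039] yaw -0.37064699748764757 resid mm [[-0.3 -0.5]
 [-0.7 -0.2]
 [ 0.7  0.5]
 [ 0.3  0.1]]
tab [0.6424 0.0689 0.1183] 104 r 0.0716116867410204 world ang -0.5092316613505242 dial -0.13858466386287666
yellow world ang 0.6748588426423164 0.67655055370895
tool x,y yaw: (3, 3)
[[ 0.933  0.359  0.   ]
 [ 0.359 -0.933 -0.   ]
 [-0.     0.    -1.   ]]
```

>>> move_arm --series '[[[0,34,-22,0,-0.07],[0,70,-45,0,-0.14],[0,106,-68,0,-0.21],[0,142,-91,0,-0.28],[0,178,-114,0,-0.35],[0,214,-137,0,-0.42],[0,250,-160,0,-0.49],[0,286,-183,0,-0.56],[0,322,-206,0,-0.63],[0,358,-229,0,-0.694]]]'

```text
time_s: 1.63
eef_pos: [0.4536, -0.2004, 0.2317]
eef_rot: [0.0, 0.862, 0.507, 0.0]
wrist_force: [0.8, -1.1, -0.7]
opening: 0.002
grasp_force: 0.0
```

```bash
cat > g.py <<'E'
from h import *
from scipy.spatial.transform import Rotation as Ro
c=np.array([.5799,.1039]);th=-.3706
def st():
    o=ctrl.get_obs();q=o["eef_rot"];Rm=Ro.from_quat([q[1],q[2],q[3],q[0]]).as_matrix()
    return np.array(o["eef_pos"]),Rm,o
def pose(dial,s,z,r=.072):
    a=th+dial;er=np.array([np.cos(a),np.sin(a)]);et=np.array([-er[1],er[0]])
    return np.r_[c+r*er+s*et,z],a+np.pi/2
def show(P,yaw=None):
    p,Rm,o=st();y0=np.arctan2(Rm[1,0],Rm[0,0])
    dy=0 if yaw is None else -((yaw-y0+np.pi)%(2*np.pi)-np.pi)
    print((Rm.T@(P-p)*1000).round(1),"turn",round(dy,3))
E
python3 - <<'E'
from g import *
p,R,o=st();print(p,o["opening"],o["q"],o["time_s"])
show(*pose(-.139,-.040,.2))
E
```

```text
[ 0.45359382 -0.20041512  0.23167544] 0.0023528680700455433 [-6.55906826e-01  3.03009692e-04  1.80149418e+00  2.87973616e-05
  1.33882767e+00 -1.49257868e-01] 1.6333
[287.2  34.6  31.7] turn 0.003
```

>>> move_arm --series '[[[0,36,4,0,0],[0,74,9,0,0],[0,112,14,0,0],[0,150,18,0,0],[0,188,23,5,0],[0,226,28,15,0],[0,262,32,30,0],[0,280,34,50,0.003],[0,287,35,70,0.003],[0,287,35,80,0.003]]]'

```text
time_s: 2.47
eef_pos: [0.6226, 0.0333, 0.1483]
eef_rot: [-0.001, 0.863, 0.506, -0.001]
wrist_force: [-0.5, 0.3, -0.4]
opening: -0.001
grasp_force: 0.0
```

```bash
cat > w.py <<'E'
from g import *
import sys
p,R,o=st();print(p,o["time_s"],o["wrist_force"])
show(*pose(-.139,-.040,.097))
im,_=camera("scene");cv2.imwrite(sys.argv[1],cv2.resize(im[140:340,200:460],None,fx=3,fy=3)[:600,:780])
E
python3 w.py pics/s1.png
```

```text
[0.62263198 0.03328025 0.14833045] 2.4667 [-0.52763059  0.25803017 -0.42704354]
[ 0.8  0.4 51.3] turn -0.001
```

View pics/s1.png

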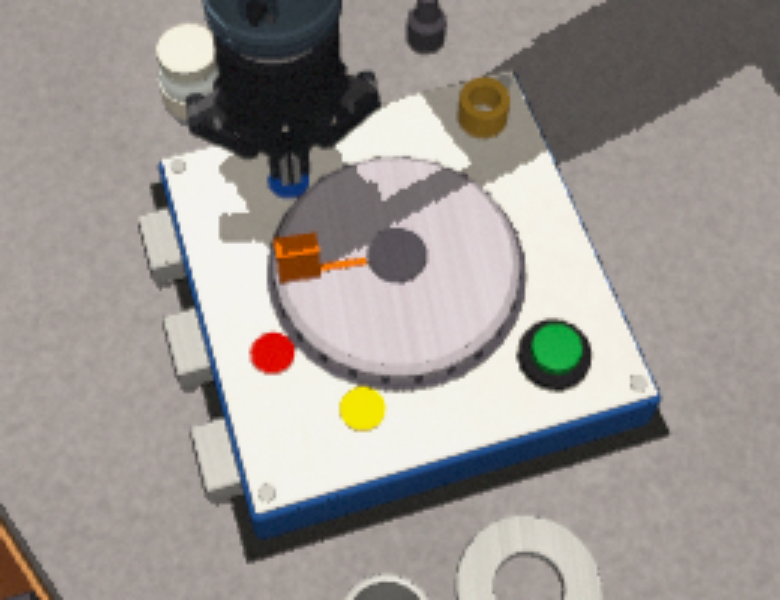

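The closed fingers hang behind the tab (tab at crop (297,258), fingers at (288,175)), with the path along the dial clear. Now I'll descend and push along the arc.

```bash
python3 - <<'E'
from g import *
for d,s in [(-.139,-.04),(-.139,-.028),(-.139,-.019),(-.05,-.019),(.04,-.019),(.13,-.019),(.22,-.019),(.31,-.019)]: show(*pose(d,s,.097))
E
```

```text
[ 2.6  1.3 49.9] turn -0.002
[14.6  1.3 49.8] turn -0.002
[23.6  1.3 49.8] turn -0.002
[30.1  2.7 49.8] turn -0.091
[36.7  3.5 49.8] turn -0.181
[43.4  3.7 49.8] turn -0.271
[50.1  3.3 49.7] turn -0.361
[56.7  2.3 49.7] turn -0.451
```

>>> move_arm --series '[[[0,1,0,20,0],[0,2,1,40,0],[0,2,1,50,0],[0,14,1,50,0],[0,23,1,50,0],[0,30,3,50,-0.09],[0,37,3.5,50,-0.18],[0,43,3.7,50,-0.27],[0,50,3.3,50,-0.36],[0,57,2.3,50,-0.45]]]'

```text
time_s: 3.35
eef_pos: [0.6545, 0.08, 0.1032]
eef_rot: [0.001, 0.728, 0.686, 0.0]
wrist_force: [-1.5, -2.4, 0.5]
opening: 0.001
grasp_force: 1.1
```

```bash
cat > tab.py <<'E'
from g import *
import sys
p,R,o=st();print(p,o["time_s"],np.round(o["wrist_force"],1))
for cam in ["top","scene"]:
    im,d=camera(cam);h=cv2.cvtColor(im,cv2.COLOR_BGR2HSV).astype(int)
    m=(h[...,0]>=4)&(h[...,0]<20)&(h[...,1]>130)&(h[...,2]>50)
    C=cloud(cam,m,d);k=(np.hypot(*(C[:,:2]-c).T)<.1)
    for lo,hi,n in [(.113,.13,"top"),(.086,.13,"all")]:
        T=C[k&(C[:,2]>lo)&(C[:,2]<hi)]
        if len(T)>5:
            t=T[:,:2].mean(0)-c;print(cam,n,len(T),"r",np.hypot(*t).round(4),"dial",(np.arctan2(t[1],t[0])-th).round(4))
if len(sys.argv)>1: cv2.imwrite(sys.argv[1],cv2.resize(im[140:340,200:460],None,fx=3,fy=3))
E
python3 tab.py; python3 - <<'E'
from g import *
for d in np.arange(.31,1.0,.085): show(*pose(d,-.019,.097))
E
```

```text
[0.65445658 0.07996961 0.10315103] 3.35 [-1.5 -2.4  0.5]
scene top 122 r 0.0748 dial 0.3381
scene all 218 r 0.0759 dial 0.3673
[-0.6 -4.1  6.2] turn -0.0
[ 5.6 -2.8  6.2] turn -0.085
[11.9 -1.9  6.2] turn -0.17
[18.2 -1.7  6.2] turn -0.255
[24.5 -1.9  6.2] turn -0.34
[30.8 -2.7  6.2] turn -0.425
[37.  -4.   6.2] turn -0.51
[43.  -5.9  6.2] turn -0.595
[48.9 -8.2  6.2] turn -0.68
```

>>> move_arm --series '[[[0,6,1.3,0,-0.085],[0,12.5,2.2,0,-0.17],[0,19,2.4,0,-0.255],[0,25,2.2,0,-0.34],[0,31.5,1.4,0,-0.425],[0,37.5,0,0,-0.51],[0,43.5,-2,0,-0.595],[0,43.5,-2,0,-0.595],[0,43.5,-2,0,-0.595],[0,43.5,-2,0,-0.595]]]'

```text
time_s: 4.28
eef_pos: [0.6544, 0.1232, 0.102]
eef_rot: [0.0, 0.498, 0.867, 0.0]
wrist_force: [-0.7, -0.5, -0.3]
opening: -0.002
grasp_force: 0.0
```

```bash
python3 tab.py pics/s2.png; python3 - <<'E'
from g import *
for d in np.arange(.905,1.06,.05): show(*pose(d,-.019,.097))
E
```

```text
[0.65440568 0.12319351 0.10204101] 4.2833 [-0.7 -0.5 -0.3]
scene top 122 r 0.0743 dial 0.8894
scene all 187 r 0.0773 dial 0.9028
[ 2.4 -1.7  4.6] turn -0.005
[ 6.  -0.8  4.6] turn -0.055
[ 9.7 -0.2  4.6] turn -0.105
[13.4  0.3  4.6] turn -0.155
```

View pics/s2.png

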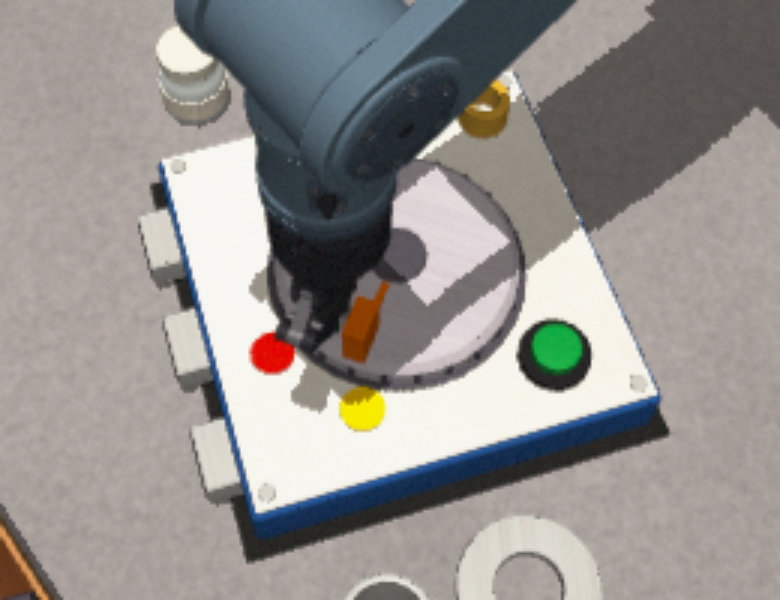

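>>> move_arm --series '[[[0,4,1,0,-0.06],[0,8,1.5,0,-0.12],[0,8,1.5,0,-0.12],[0,8,1.5,0,-0.12],[0,-2,1.5,0,-0.12],[0,-12,1.5,0,-0.12],[0,-12,1.5,-30,-0.12],[0,-12,1.5,-65,-0.12],[0,-50,1.5,-75,-0.12],[0,-85,1.5,-75,-0.12]]]'

```text
time_s: 5.22
eef_pos: [0.7017, 0.05, 0.182]
eef_rot: [0.004, 0.443, 0.897, 0.001]
wrist_force: [0.8, 0.1, -0.2]
opening: -0.002
grasp_force: 0.0
```

```bash
python3 tab.py pics/s3.png; python3 - <<'E'
from g import *
im,d=camera("top");cv2.imwrite("pics/t3.png",cv2.resize(im[110:290,190:390],None,fx=3,fy=3))
show(*pose(.97,-.035,.17))
E
```

```text
[0.70168054 0.04997931 0.18200661] 5.2167 [ 0.8  0.1 -0.2]
scene top 123 r 0.0747 dial 0.9891
scene all 180 r 0.0775 dial 0.9988
[79.5  8.9  6.5] turn 0.047
```

View pics/t3.png

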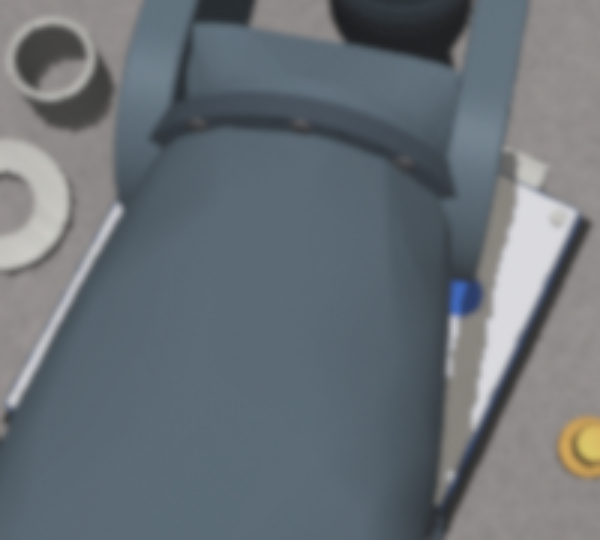

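View pics/s3.png

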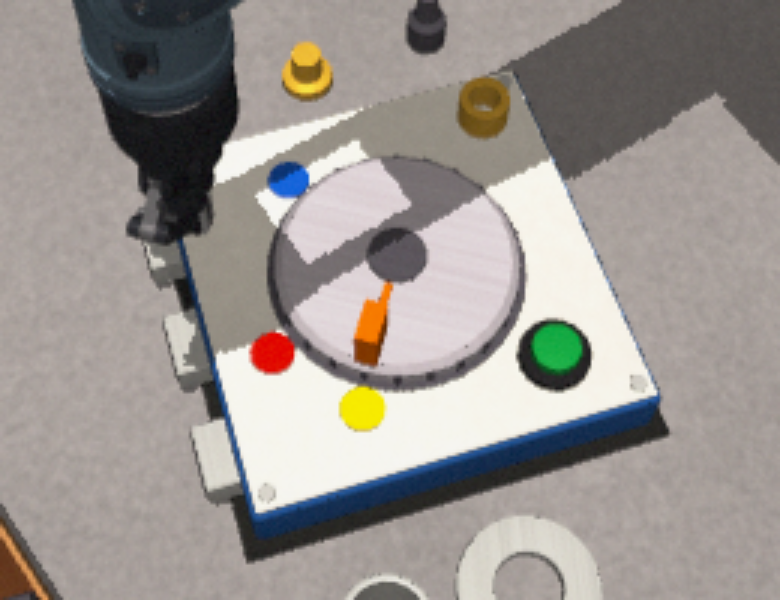

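In the scene crop the tab is at (371,332), still short of the line from the hub (397,254) to yellow (362,408). The arm hides the top view. I'll redo the fit in the scene camera so both share one calibration.

```bash
cat > sc.py <<'E'
from g import *
def fit():
    im,d=camera("scene");h=cv2.cvtColor(im,cv2.COLOR_BGR2HSV).astype(int);H,S,V=h[...,0],h[...,1],h[...,2];sat=(S>120)&(V>50)
    def blob(m,P):
        K=calibration("scene");px=cv2.projectPoints(np.array([P]),np.array(K["rvec"],float),np.array(K["tvec"],float),np.array(K["intrinsics"]),None)[0].ravel()
        n,l,s,cc=cv2.connectedComponentsWithStats(m.astype(np.uint8));i=min([i for i in range(1,n) if s[i,4]>20],key=lambda i:np.hypot(*(cc[i]-px)))
        return world("scene",cc[i],P[2])[0][:2]
    W=[];a=np.radians([60,20,-60]);M=np.r_[.112*np.c_[np.cos(a),np.sin(a)],[[-.085,.1]]]
    rt=lambda t:np.array([[np.cos(t),-np.sin(t)],[np.sin(t),np.cos(t)]])
    ms=[(H>22)&(H<35),(H<4)|(H>172),(H>100)&(H<130),(H>45)&(H<85)]
    for m,q,z in zip(ms,M,[.062]*3+[.077]): W.append(blob(sat&m,np.r_[c+rt(th)@q,z]))
    W=np.array(W);mc,wc=M.mean(0),W.mean(0);A=(M-mc).T@(W-wc);t2=np.arctan2(A[0,1]-A[1,0],A[0,0]+A[1,1]);c2=wc-rt(t2)@mc
    print("c",c2.round(4),"yaw",t2.round(4),"resid mm",((W-(M@rt(t2).T+c2))*1000).round(1).tolist())
    m=sat&(H>=4)&(H<20);C=cloud("scene",m,d);k=np.hypot(*(C[:,:2]-c2).T)<.1
    T=C[k&(C[:,2]>.1165)&(C[:,2]<.125)];t=T[:,:2].mean(0)-c2;e=np.linalg.eigh(np.cov(T[:,:2].T))
    v=e[1][:,1];v=v*np.sign(v@t)
    print("top face",len(T),"r",np.hypot(*t).round(4),"dial",(np.arctan2(t[1],t[0])-t2).round(4),"axis",(np.arctan2(v[1],v[0])-t2).round(4),"std",np.sqrt(e[0]*1e6).round(1))
    L=C[k&(C[:,2]<.084)]
    if len(L)>3:
        L=L[:,:2].mean(0)-c2;print("stripe",np.hypot(*L).round(4),(np.arctan2(L[1],L[0])-t2).round(4))
fit()
E
python3 sc.py
```

```text
c [0.5816 0.1037] yaw -0.3691 resid mm [[-0.0, -0.2], [-0.0, -0.1], [0.1, 0.4], [-0.0, -0.1]]
top face 113 r 0.0725 dial 1.0021 axis 0.9844 std [4.8 9.1]
stripe 0.0395 1.0106
```

>>> move_arm --series '[[[0,36,4.3,0,0],[0,68,8.5,0,0],[0,72,8.7,5,0],[0,72,8.7,40,0],[0,72,8.7,75,0],[0,82,10,75,-0.02],[0,90,11,75,-0.045],[0,93,11.5,75,-0.045],[0,95.5,12,75,-0.045],[0,95.5,12,75,-0.045]]]'

```text
time_s: 6.25
eef_pos: [0.6513, 0.1347, 0.104]
eef_rot: [0.002, 0.423, 0.906, 0.001]
wrist_force: [0.9, 0.2, -0.4]
opening: 0.002
grasp_force: 0.0
```

```bash
python3 - <<'E'
from g import *
p,R,o=st();print(p,o["wrist_force"])
E
python3 sc.py
```

```text
[0.65134263 0.1347431  0.10396372] [ 0.8534402   0.20930564 -0.37368292]
c [0.5989 0.1565] yaw -0.253 resid mm [[-8.4, -62.5], [-16.9, -65.7], [28.5, 175.2], [-3.2, -46.9]]
top face 114 r 0.0401 dial 0.0734 axis 0.9351 std [4.8 9.2]
stripe 0.0303 -0.7289
```

>>> move_arm --series '[[[0,-6,0,0,0],[0,-14,0,0,0],[0,-14,0,-35,0],[0,-14,0,-72,0],[0,-45,0,-75,0],[0,-80,0,-75,0],[0,-85,0,-75,0],[0,-85,0,-75,0],[0,-85,0,-75,0],[0,-85,0,-75,0]]]'

```text
time_s: 7.13
eef_pos: [0.7039, 0.0691, 0.1757]
eef_rot: [-0.001, 0.423, 0.906, -0.0]
wrist_force: [-0.4, 0.3, -0.5]
opening: -0.002
grasp_force: 0.0
```

```bash
python3 sc.py; python3 - <<'E'
from g import *
p,R,o=st();print(p)
B=[.538,.228]
show(np.r_[B,.13]); show(np.r_[B,.13],0.2+1.57)
E
```

```text
c [0.5817 0.1038] yaw -0.3693 resid mm [[-0.0, -0.3], [-0.2, -0.0], [0.2, 0.3], [0.0, -0.0]]
top face 114 r 0.0725 dial 1.0463 axis 1.0545 std [4.7 9.1]
stripe 0.0386 1.0409
[0.70383049 0.06955091 0.17576171]
[227.9 -25.3  46. ] turn 0
[227.9 -25.3  46. ] turn 0.498
```

Dial is at 1.046 (target 1.047). Now to above the button.

>>> move_arm --series '[[[0,35,-4,-10,0],[0,72,-8,-10,0],[0,110,-12,-10,0],[0,148,-16,-10,0],[0,186,-20,0,0],[0,222,-25,20,0],[0,228,-25,46,0],[0,228,-25,66,0],[0,228,-25,76,0],[0,228,-25,76,0]]]'

```text
time_s: 8.02
eef_pos: [0.5366, 0.2279, 0.0978]
eef_rot: [-0.002, 0.422, 0.906, -0.001]
wrist_force: [-0.2, 0.2, 0.6]
opening: -0.004
grasp_force: 0.0
```

```bash
python3 - <<'E'
from g import *
p,R,o=st();print(p,o["wrist_force"]);show(np.r_[.538,.228,.078])
im,_=camera("scene");cv2.imwrite("pics/s4.png",cv2.resize(im[140:340,200:460],None,fx=3,fy=3))
E
```

```text
[0.53659195 0.22785863 0.09778978] [-0.21597251  0.211831    0.63137949]
[-0.8  1.3 19.8] turn 0
```

View pics/s4.png

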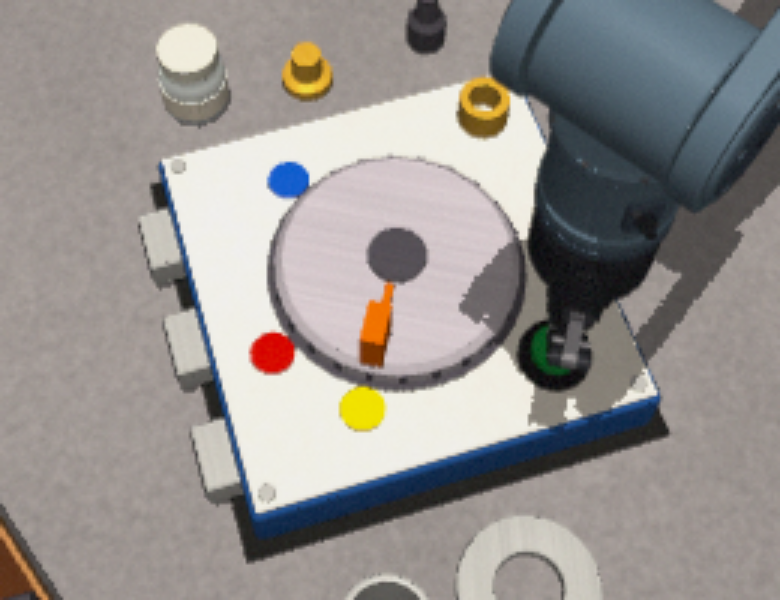

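The fingertips stand over the button at (560,345), and the tab still points at yellow. Press gently.

>>> move_arm --series '[[[0,-0.5,1,12,0],[0,-0.5,1,18,0],[0,-0.5,1,20,0],[0,-0.5,1,22,0],[0,-0.5,1,24,0],[0,-0.5,1,25,0],[0,-0.5,1,26,0],[0,-0.5,1,27,0],[0,-0.5,1,27,0],[0,-0.5,1,27,0]]]'

```text
time_s: 8.9
eef_pos: [0.5409, 0.2276, 0.0758]
eef_rot: [0.001, 0.423, 0.906, 0.0]
wrist_force: [-5.8, -4.7, 17.7]
opening: 0.0
grasp_force: 8.8
```

17.7 N is well above 5 N, so the button should be fully down. Check, then release.

```bash
python3 - <<'E'
from g import *
for i in range(3):
    im,_=camera("scene");p,R,o=st();print(p.round(4),np.round(o["wrist_force"],1),np.round(o["torque"],2))
E
```

```text
[0.5409 0.2276 0.0759] [-5.4 -3.4 17.9] [-0.57  1.13 -0.03]
[0.5409 0.2276 0.0758] [-6.9 -3.6 17.9] [-0.58  1.14 -0.01]
[0.5409 0.2276 0.0758] [-5.5 -3.6 17.9] [-0.59  1.11  0.04]
```

>>> move_arm --series '[[[0,0,0,-8,0],[0,0,0,-20,0],[0,0,0,-50,0],[0,0,0,-85,0],[0,0,0,-120,0],[0,0,0,-150,0],[0,0,0,-150,0],[0,0,0,-150,0],[0,0,0,-150,0],[0,0,0,-150,0]]]'

```text
time_s: 9.88
eef_pos: [0.5391, 0.2276, 0.2217]
eef_rot: [-0.001, 0.423, 0.906, -0.001]
wrist_force: [-0.8, 0.5, 0.0]
opening: -0.004
grasp_force: 0.0
```

```bash
python3 - <<'E'
from g import *
p,R,o=st();print(p.round(4),np.round(o["wrist_force"],1))
im,_=camera("scene");cv2.imwrite("pics/s5.png",cv2.resize(im[100:400,180:480],(600,600)))
E
python3 sc.py
```

```text
[0.5391 0.2276 0.2217] [-0.8  0.5  0. ]
c [0.5817 0.1037] yaw -0.3688 resid mm [[-0.0, -0.2], [-0.1, 0.1], [0.1, 0.2], [0.1, -0.1]]
top face 111 r 0.0724 dial 1.0446 axis 1.0726 std [4.7 9. ]
stripe 0.0415 1.0528
```

View pics/s5.png

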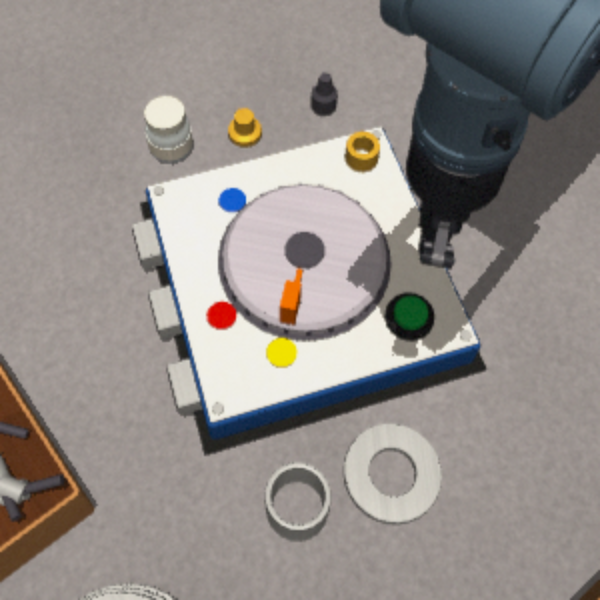

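The button was pressed at its centre with 18 N and has been let go. The tab at (291,300) is in line with the yellow label at (281,352), the loose parts stand where they were, and the arm is clear.

```bash
python3 -c "
from bench import order
print(order.hand_in())"
```

```text
the job is handed in; nothing more can be done
None
```

I handed the job in: the dial reads about 1.045 rad (yellow label at 1.047), and the green button was then pressed with about 18 N and let go. I inferred full travel from that force, because the measured tip height suggested only about 2 mm of the 6 mm; the loose parts look undisturbed.

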